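# Let the nylon roller out from under the weighted flap

### The arm

A 6-joint arm with a two-finger parallel gripper is mounted at the origin on the work surface. World frame = base frame: x ahead of the robot, y to its left, z up, the work surface at z = 0. Lengths are in mm, angles in rad, forces in N, time in s.
With the tool pointing down it reaches from about 350 to 975 mm from the base axis. Payload 7.1 kg.
Tool frame: the origin (TCP) lies midway between the tips of the shut fingers; the grasp point (between the pads) lies 19 mm behind it; z points along the fingers, x is the direction in which the jaws open and shut, and the axes are right-handed (so a half turn about z gives the same grasp; the last joint's range is limited). The gripper opens to 88 mm and grips with 3 to 60 N. Pads are 20 mm wide; open, the fingers measure 115 mm over their backs; the gripper's body (75 mm by 178 mm) begins 61 mm behind the grasp point.
Start: joints at [1.231, 0.423, 1.63, -0, 1.089, -0.019], TCP at [197.047, 593.108, 222.675] pointing down, gripper open.
Joint ranges: [-3, 3], [-0.9, 2.11], [0.09, 2.58], [-1.31, 4.45], [0.11, 2.69], [-2.54, 2.54]. Speed limits (rad/s): [2.39, 2.39, 3.01, 3.14, 3.14, 3.14].

### API

Orientations are given as a rotation vector (axis times angle).
In Python, from workcell import telemetry, imaging, ticket gives the robot as it stands.
- The arm moves only by the tool jog_arm, never from a script. Its arguments are lists of equal length, an entry for each row: "travel": the shift along the world's x, y, z in units of 400 mm (1.0 is 400 mm), a list of three; "dr": the turn, a rotation vector about the world's x, y, z in units of 90 degrees (1.0 is 90 degrees), a list of three. In form: {"travel": [[tx, ty, tz], ...], "dr": [[wx, wy, wz], ...]}. A call has exactly 10 rows; each row is the pose to reach, as a shift and turn from the pose measured when the call began; what a row does not reach only later rows make up. A row lasts 1/10 s, in which the tool goes at most 50 mm and 8.59 degrees, less where a joint would pass 70% of its speed; a pose out of reach is approached as far as the arm can. A call with a number of a shift or a turn outside -1 to 1 is refused whole. A call with a gripper value outside its range is refused whole. "hand" is the opening, from -1 (shut) to 1 (fully open), set as the call begins (left out, the last holds). The fingers move at their own pace and stop on an object; the grip force is fixed at half the most. Time passes only in rows, so rows that repeat a pose let the fingers close, or fill a call up. It gives the time, the measured TCP pose, the force and the opening at its end, in the units of the state.
- telemetry.get_obs(): the state, without advancing time (a new reading comes with each control period).
- imaging.get_image(name): name is "side" or "top"; returns a dict with "pixels" (420x560x3 uint8, red, green, blue), "range_z" (420x560 float32, mm along the optical axis (not along the pixel's ray), 0 where there is no reading), "fx", "fy", "cx", "cy" (pixels), "extrinsics" (4x4, takes a point from world to camera coordinates). Camera axes: x right, y down, z forward; pixel columns grow to the right and rows downward; lengths in mm; the calibration is good to about 2 mm. A picture is of the moment at which its call begins.
- ticket.close_job(): hands the job in, once; it reports no verdict.
The state is a dict: "t": time; "qpos": joint angles; "qvel": joint speeds; "joint_torque": joint torques, N m; "ee_pos": TCP position; "orientation": TCP orientation; "ft_force": force on the tool from outside, world axes, zero at the start; "moment": the same for the moment, N m; "width": finger opening in mm.
Only numpy, scipy, OpenCV 4.12 (cv2) and the standard library are available. Lean on these libraries where they do the work, as an engineer would, in place of code of your own. Each camera call takes 0.05 s, during which the arm holds its last target. There are 200 camera calls.

### The job

Press down the long end of the lever on the roller stand to raise the heavy flap, and keep it pressed until the white roller has rolled down the chute and lies against the end stop. Then ease the lever back up so that the flap shuts without slamming, and leave it. Work the lever only: do not touch the roller or the flap, and leave the bearing housing, ring gauge and mallet where they are.

Things in the scene. Friction and masses are not known exactly. Their poses are not given: they have to be found in the camera images.
- stand: Grey steel base 370x150x8 mm screwed to the bench. Origin on the bench surface below the lever's pad; +x along the lever from pad to flap, z up. Lever in the plane y=0. Beside it at y=-85 mm runs an aluminium chute, 66 mm wide inside, floor falling from 46 mm high at x=365 to 10 mm at the end stop, x=40; walls 24 mm above the floor, stop top at 44 mm. Base spans x 20..390, y -135..15 mm.
- lever_pad (a point): Centre of the top face of the round steel pad (40 mm across) on the long, raised end of the lever; moves with the lever. 117 mm above the bench at rest, 41 mm with the lever fully down. At rest the face slopes down 0.22 rad towards the pivot; fully down it slopes 0.23 rad the other way.
- lever_pivot (a point): The lever's fixed pivot axis (along stand y), at stand x=170 mm, 70 mm above the bench, between two cheeks 39 mm wide over all and 82 mm high. The lever is a flat steel bar 22 mm wide, 10 mm thick; 170 mm from pivot to pad, 70 mm from pivot to the short end, which rests under an ear on the side of the flap.
- lever (a joint): Lever angle, rad: 0 at rest (long end up), grows as the long end is pressed down; 0.45 is the hard stop (fully down). The flap's weight brings it back to 0 when let go. Pressing takes about 2 to 8 N straight down on the pad, more only against the stop.
- flap (a joint): Flap angle, rad: 0 shut (lip down), grows as the flap rises; about 0.25 with the lever fully down. The roller can pass from about 0.19 up. The flap (2 to 4 kg) falls shut hard if the lever is let go suddenly.
- flap_lip (a point): Middle of the lower edge of the flap's lip, which closes the chute at stand x=238 mm, 9 mm above the chute floor when shut. The flap is a dark steel plate 124x70 mm over the upper chute, hinged at its far end (stand x=360 mm, 82 mm high), with a window over the roller and a 70x66x60 mm steel weight; its top 146 mm above the bench.
- chute_stop (a point): The foot of the end stop at the low end of the chute: middle of the chute's width, on the floor, at the stop's inner face. The roller's centre lies 15 mm beyond it towards the flap (and 17 mm higher) when it rests against the stop.
- roller: White nylon roller, diameter 30 mm, length 60 mm, 50 g, lying across the chute under the flap, behind the lip (seen through the flap's window). Origin at its centre, its axis along its own y. It rolls down by itself once the lip is up, taking about 1 s.
- housing: Bystander: black steel bearing housing, foot 130 x 42 mm, 85 mm high, standing loose on the bench on the open side of the lever. Origin: centre of its underside, x along the foot.
- gauge: Bystander: polished steel ring gauge lying flat, outer diameter 76 mm, bore 48 mm, 24 mm high, loose beside the chute. Origin: centre of its underside.
- mallet: Bystander: copper mallet with a wooden handle, 250 mm long, lying loose off the lever's pad end. Origin: on its underside, x along the handle towards the head.
Mind the look-alikes: they are no part of the job. Of the things shaped like the roller, the white one is meant.

How it is judged (in metres and radians):
On the way, in this order (a step that is already met when the one before it is completed fails the run):
1. the lever is pressed so that the flap is raised by more than 0.15 rad (value of joint flap above 0.15 rad).
2. the roller lies at the end stop (centre within 35 mm of the stop along the chute) while the flap is still up by more than 0.12 rad (x of roller in the frame of stand below 0.075 m and value of joint flap above 0.12 rad), for 0.2 s.
At the end, for the whole second after the job is handed in: The roller lies at rest in the chute against the end stop (centre within 35 mm of the stop along the chute), the flap is shut (under 0.02 rad) and the lever is back up (under 0.04 rad) (x of roller in the frame of stand between 0.045 and 0.075 m and y of roller in the frame of stand between -0.1 and -0.07 m and z of roller in the frame of stand below 0.045 m and linear speed of roller below 0.02 m/s and value of joint flap below 0.02 rad and value of joint lever below 0.04 rad); the robot touches nothing.
It fails at once if the flap slams: it falls faster than 1.5 rad/s (velocity of joint flap below -1.5 rad/s).
It fails at once if the robot touches the roller (contact force between any of the fingers, the arm and roller above 0.5 N).
It fails at once if the robot touches the flap (contact force between any of the fingers, the arm and flap above 0.5 N).
It fails at once if the roller is lifted out of the chute (z of roller in the frame of stand above 0.09 m).
It fails at once if the bearing housing, ring gauge or mallet is moved by more than 15 mm (distance of any of housing, gauge, mallet from where it was at the start of the episode above 0.015 m).
It also fails if it takes over 43 s, if anything falls off the work surface, if the arm or the gripper's body presses on something with over 40 N, if the wrist force passes 120 N, or if a joint passes its speed limit or range.

## Working session

There is one attempt and no reset: what is moved stays moved. The work goes in short steps, Python scripts to look and compute and a tool call to move; the robot and the scene stay as the last step left them, time stands still between calls to the robot, and variables do not carry over. Pictures are saved under pics/ and viewed, about 8 in all and at most 12, crops included, and the job is handed in when it is done.

Besides the shell and the picture viewer there is one more tool, called as name(argument=value, ...) on one line, values as JSON. jog_arm: Moves the arm, as the interface text tells. Its arguments: {"type":"object","properties":{"travel":{"type":"array"},"dr":{"type":"array"},"hand":{"type":"number"}},"required":["travel","dr"]}

```bash
mkdir -p pics; cat > h.py <<'E'
import numpy as np,cv2
from workcell import telemetry, imaging, ticket
def grab(n):
    d=imaging.get_image(n); np.savez(f'{n}.npz',**d); return d
def pts(d):
    z=d['range_z'].astype(float); v,u=np.mgrid[:z.shape[0],:z.shape[1]]
    c=np.stack([(u-d['cx'])/d['fx']*z,(v-d['cy'])/d['fy']*z,z],-1)
    E=d['extrinsics']; w=(c-E[:3,3])@E[:3,:3]; w[z<=0]=np.nan; return w
E
python3 - <<'E'
from h import *
for n in('top','side'):
    d=grab(n); cv2.imwrite(f'pics/{n}1.png',cv2.resize(d['pixels'][:,:,::-1],(800,600)))
print(telemetry.get_obs())
E
```

```text
{'t': 0.1, 'qpos': array([ 1.23099466e+00,  4.23777121e-01,  1.63060222e+00, -2.46243737e-05,
        1.08862261e+00, -1.90050980e-02]), 'qvel': array([-0.00079559, -0.00066121, -0.00333348,  0.00088756, -0.00145991,
       -0.00133692]), 'joint_torque': array([-2.11382226e-04, -5.45611167e+01, -2.74323535e+01,  6.44995132e-02,
        1.88088877e-02, -7.24660208e-05]), 'ee_pos': array([196.89231063, 592.64129099, 221.97597269]), 'orientation': array([ 2.54703958e+00,  1.83767109e+00, -1.79954805e-03]), 'ft_force': array([-0.24790329, -0.2191157 , -0.19250304]), 'moment': array([ 0.00846807,  0.00111963, -0.03348084]), 'width': 87.9270352152063}
```

View pics/top1.png

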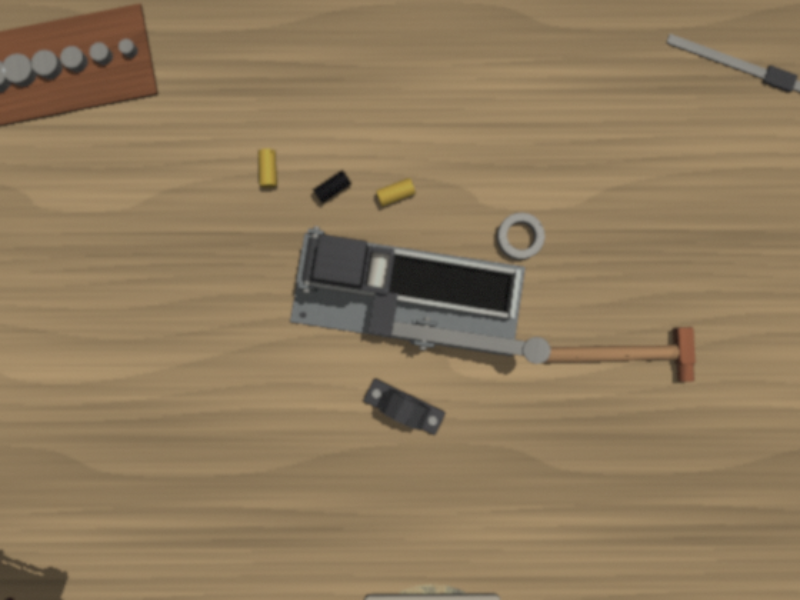

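View pics/side1.png

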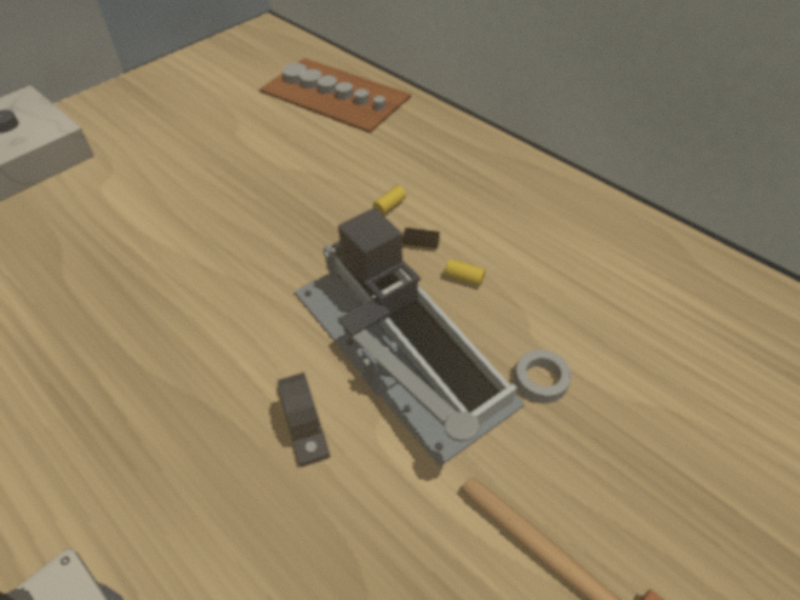

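Both views show the lever pad at top (537,350) and side (461,425). The white roller is in the flap window at top (378,270). The yellow pieces (268,168) and (395,193) and the black one (332,187) are look-alikes, because only the one in the window is white. The mallet lies beyond the pad, with its handle end near (550,353).

```bash
python3 - <<'E'
from h import *
d=dict(np.load('top.npz')); s=dict(np.load('side.npz'))
w=pts(d); ws=pts(s)
def at(w,x,y,r=2):
    u,v=int(x*.7),int(y*.7); return np.nanmedian(w[v-r:v+r+1,u-r:u+r+1].reshape(-1,3),0).round(1)
for n,p in dict(pad=(537,350),lev1=(505,347),lev2=(410,333),roller=(378,270),weight=(340,262),mal0=(556,353),mal1=(660,352),head=(685,353),gauge=(508,222),hous=(404,408),floor=(455,280),stoptop=(516,292)).items(): print(n,at(w,*p,1))
print('side pad',at(ws,461,425,1),'mal',at(ws,475,490,1))
# pad centroid: pts 105<z<130 near pad
P=at(w,537,350,1)
for W in(w,ws):
    m=(np.hypot(W[...,0]-P[0],W[...,1]-P[1])<40)&(W[...,2]>100)
    q=W[m]; print(len(q),q.min(0).round(),q.max(0).round())
c=d['pixels'][150:280,190:400,::-1]; cv2.imwrite('pics/crop1.png',cv2.resize(c,(800,495),interpolation=cv2.INTER_CUBIC))
E
```

```text
pad [ 501.2 -151.4  118.9]
lev1 [ 505.4 -108.1  102.6]
lev2 [525.4  31.9  71.6]
roller [623.8  82.6  65.2]
weight [627.7 135.3 147.1]
mal0 [ 492.4 -203.1   27.8]
mal1 [ 493.8 -368.9   26.7]
head [ 491.3 -409.8   27.3]
gauge [ 706.8 -128.6   26.2]
hous [413.8  43.7  86.3]
floor [611.2 -41.9  22.7]
stoptop [ 590.5 -137.3   44.6]
side pad [ 497.  -151.   116.6] mal [ 483.  -192.9   24.8]
394 [ 480. -170.  103.] [ 518. -112.  125.]
542 [ 477. -172.  100.] [ 517. -112.  122.]
```

View pics/crop1.png

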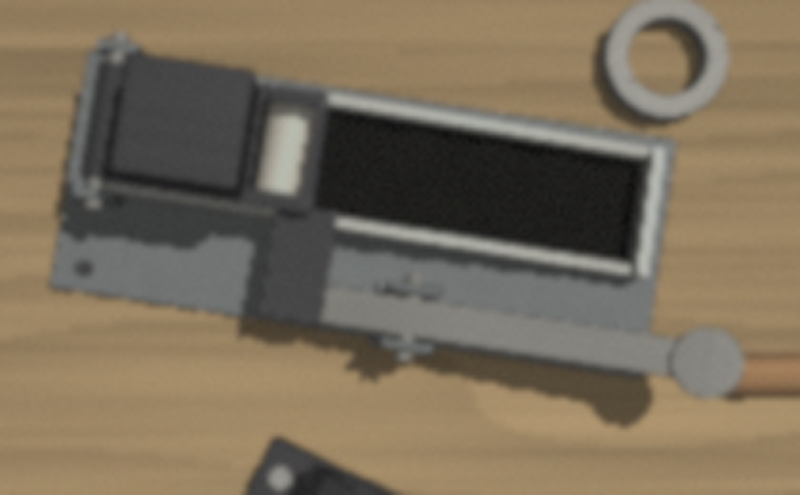

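The pad measures (498.5, -151.5, 118), and both cameras agree with the nominal 117 mm. The lever points along about (0.14, 0.99). I'll shut the fingers and go over the pad.

jog_arm(travel=[[0.04, -0.1, 0], [0.08, -0.2, 0], [0.12, -0.3, 0], [0.16, -0.4, 0], [0.2, -0.5, 0], [0.24, -0.6, 0], [0.28, -0.7, 0], [0.32, -0.8, 0], [0.36, -0.9, 0], [0.4, -1.0, 0]], dr=[[0, 0, 0], [0, 0, 0], [0, 0, 0], [0, 0, 0], [0, 0, 0], [0, 0, 0], [0, 0, 0], [0, 0, 0], [0, 0, 0], [0, 0, 0]], hand=-1)

```text
t: 1.1
ee_pos: [357.0, 191.0, 222.0]
orientation: [2.547, 1.838, -0.002]
ft_force: [0.5, 0.5, -0.1]
width: 11.4
```

jog_arm(travel=[[0.04, -0.1, 0], [0.08, -0.2, 0], [0.12, -0.3, 0], [0.17, -0.4, 0], [0.21, -0.5, 0], [0.25, -0.6, 0], [0.29, -0.7, 0], [0.33, -0.8, 0], [0.354, -0.856, -0.05], [0.354, -0.856, -0.14]], dr=[[0, 0, 0], [0, 0, 0], [0, 0, 0], [0, 0, 0], [0, 0, 0], [0, 0, 0], [0, 0, 0], [0, 0, 0], [0, 0, 0], [0, 0, 0]], hand=-1)

```text
t: 2.1
ee_pos: [501.9, -155.0, 167.2]
orientation: [2.545, 1.831, 0.004]
ft_force: [0.4, 0.3, -0.9]
width: 0.5
```

```bash
python3 - <<'E'
from h import *
a=[cv2.resize(grab(n)['pixels'][120:360,200:420,::-1] if n=='top' else grab(n)['pixels'][120:360,180:400,::-1],(400,436)) for n in('top','side')]
cv2.imwrite('pics/over.png',np.hstack(a)); o=telemetry.get_obs(); print(o['t'],o['ee_pos'],o['width'],o['ft_force'])
E
```

```text
2.2 [ 495.58030899 -151.19913699  162.12319294] 0.6471861466076463 [-1.52667443  0.29917174 -0.26359785]
```

View pics/over.png

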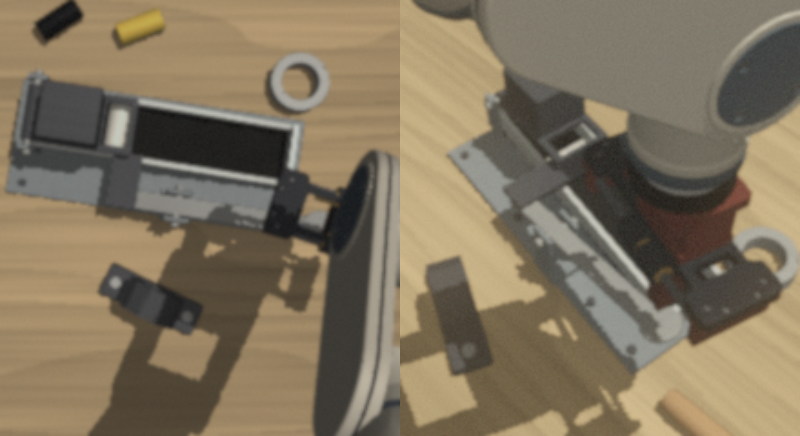

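The shut fingers are over the pad. Next I lower and start pressing.

jog_arm(travel=[[0.004, 0, -0.025], [0.007, 0, -0.05], [0.007, 0, -0.075], [0.007, 0, -0.095], [0.007, 0, -0.105], [0.007, 0, -0.115], [0.007, 0, -0.125], [0.007, 0, -0.137], [0.007, 0, -0.15], [0.007, 0, -0.162]], dr=[[0, 0, 0], [0, 0, 0], [0, 0, 0], [0, 0, 0], [0, 0, 0], [0, 0, 0], [0, 0, 0], [0, 0, 0], [0, 0, 0], [0, 0, 0]])

```text
t: 3.2
ee_pos: [499.3, -152.0, 98.1]
orientation: [-2.546, -1.835, 0.008]
ft_force: [-2.2, -3.3, 6.1]
width: 0.6
```

jog_arm(travel=[[0, -0.003, -0.015], [0, -0.006, -0.03], [-0.002, -0.01, -0.045], [-0.002, -0.012, -0.06], [-0.002, -0.012, -0.075], [-0.002, -0.012, -0.09], [-0.002, -0.012, -0.1], [-0.002, -0.012, -0.11], [-0.002, -0.012, -0.12], [-0.002, -0.012, -0.13]], dr=[[0, 0, 0], [0, 0, 0], [0, 0, 0], [0, 0, 0], [0, 0, 0], [0, 0, 0], [0, 0, 0], [0, 0, 0], [0, 0, 0], [0, 0, 0]])

```text
t: 4.2
ee_pos: [498.9, -157.0, 45.9]
orientation: [-2.546, -1.835, 0.007]
ft_force: [1.5, 2.4, 5.1]
width: 0.8
```

```bash
python3 - <<'E'
from h import *
o=telemetry.get_obs(); print(o['t'],o['ee_pos'],o['ft_force'])
E
```

```text
4.2 [ 498.91300069 -156.96193416   45.90092694] [1.52756438 2.35916121 5.0792907 ]
```

jog_arm(travel=[[0, 0, -0.004], [0, 0, -0.004], [0, 0, -0.004], [0, 0, -0.004], [0, 0, -0.004], [0, 0, -0.004], [0, 0, -0.004], [0, 0, -0.004], [0, 0, -0.004], [0, 0, -0.004]], dr=[[0, 0, 0], [0, 0, 0], [0, 0, 0], [0, 0, 0], [0, 0, 0], [0, 0, 0], [0, 0, 0], [0, 0, 0], [0, 0, 0], [0, 0, 0]])

```text
t: 5.2
ee_pos: [498.9, -157.0, 44.3]
orientation: [-2.546, -1.836, 0.007]
ft_force: [0.8, -0.4, 4.0]
width: 0.4
```

```bash
python3 - <<'E'
from h import *
a=[cv2.resize(grab(n)['pixels'][120:360,200:420,::-1] if n=='top' else grab(n)['pixels'][120:360,180:400,::-1],(400,436)) for n in('top','side')]
cv2.imwrite('pics/down.png',np.hstack(a)); o=telemetry.get_obs(); print(o['t'],o['ee_pos'],o['ft_force'])
E
```

```text
5.3 [ 498.8800623  -157.01340892   44.28754639] [-0.39749586 -1.0814682   2.88685706]
```

View pics/down.png

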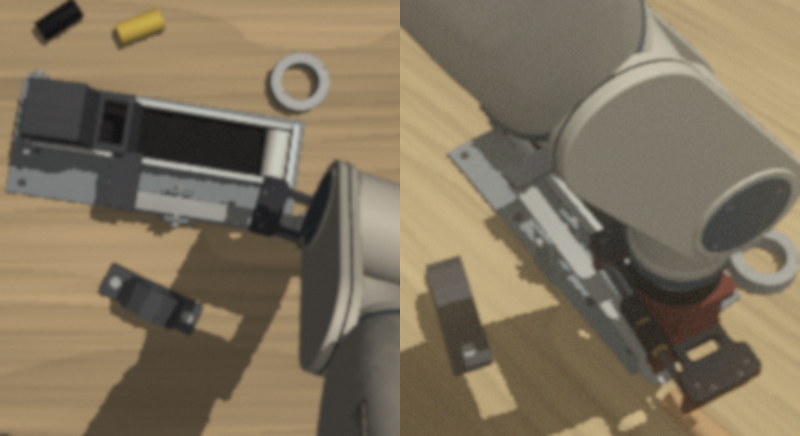

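The white roller lies at the end stop, at (275,153) in the left view. I hold a moment, then ease up.

jog_arm(travel=[[0, 0, 0], [0, 0, 0], [0, 0, 0], [0, 0, 0.005], [0, 0, 0.01], [0, 0, 0.016], [0, 0, 0.022], [0, 0, 0.03], [0, 0, 0.038], [0, 0, 0.046]], dr=[[0, 0, 0], [0, 0, 0], [0, 0, 0], [0, 0, 0], [0, 0, 0], [0, 0, 0], [0, 0, 0], [0, 0, 0], [0, 0, 0], [0, 0, 0]])

```text
t: 6.3
ee_pos: [498.9, -157.1, 63.1]
orientation: [-2.546, -1.836, 0.007]
ft_force: [-0.9, -2.3, 3.9]
width: 0.9
```

jog_arm(travel=[[0, 0, 0.008], [0, 0, 0.016], [0, 0, 0.024], [0, 0, 0.032], [0, 0, 0.04], [0, 0.002, 0.048], [0, 0.004, 0.056], [0, 0.006, 0.064], [0, 0.008, 0.072], [0, 0.01, 0.08]], dr=[[0, 0, 0], [0, 0, 0], [0, 0, 0], [0, 0, 0], [0, 0, 0], [0, 0, 0], [0, 0, 0], [0, 0, 0], [0, 0, 0], [0, 0, 0]])

```text
t: 7.3
ee_pos: [499.3, -153.1, 95.5]
orientation: [-2.547, -1.836, 0.006]
ft_force: [0.2, -1.8, 4.6]
width: 0.5
```

jog_arm(travel=[[0, 0, 0.008], [0, 0, 0.016], [0, 0, 0.024], [0, 0, 0.032], [0, 0, 0.04], [0, 0, 0.048], [0, 0, 0.056], [0, 0, 0.064], [0, 0, 0.072], [0, 0, 0.08]], dr=[[0, 0, 0], [0, 0, 0], [0, 0, 0], [0, 0, 0], [0, 0, 0], [0, 0, 0], [0, 0, 0], [0, 0, 0], [0, 0, 0], [0, 0, 0]])

```text
t: 8.3
ee_pos: [499.0, -153.3, 127.5]
orientation: [-2.547, -1.836, 0.007]
ft_force: [-0.0, 0.9, -0.3]
width: 0.4
```

Contact is gone at z 127, so the lever is back up. I retreat up and to the robot's right, clear of everything.

jog_arm(travel=[[0, 0, 0.05], [0, 0, 0.12], [0, 0, 0.22], [0, 0, 0.3], [-0.05, -0.08, 0.35], [-0.1, -0.18, 0.35], [-0.15, -0.28, 0.35], [-0.2, -0.38, 0.35], [-0.2, -0.48, 0.35], [-0.2, -0.48, 0.35]], dr=[[0, 0, 0], [0, 0, 0], [0, 0, 0], [0, 0, 0], [0, 0, 0], [0, 0, 0], [0, 0, 0], [0, 0, 0], [0, 0, 0], [0, 0, 0]])

```text
t: 9.3
ee_pos: [418.4, -349.4, 267.8]
orientation: [-2.552, -1.832, 0.008]
ft_force: [-0.4, 0.1, 0.4]
width: 0.5
```

```bash
python3 - <<'E'
from h import *
old={n:dict(np.load(n+'.npz')) for n in('top','side')}
d={n:grab(n) for n in('top','side')}
cv2.imwrite('pics/end.png',np.hstack([cv2.resize(d[n]['pixels'][:,:,::-1],(400,300)) for n in d]))
w=pts(d['top'])
def at(x,y,r=1):
    u,v=int(x*.7),int(y*.7); return np.nanmedian(w[v-r:v+r+1,u-r:u+r+1].reshape(-1,3),0).round(1)
for n,p in dict(pad=(537,350),weight=(340,262),gauge=(508,222),hous=(404,408),mal1=(660,352),head=(685,353)).items(): print(n,at(*p))
p=d['top']['pixels'].astype(int); m=(p.min(-1)>135); m[:170]=0;m[230:]=0;m[:,:330]=0;m[:,362:]=0
q=w[m]; q=q[(q[:,2]>20)&(q[:,2]<60)]
yaw=np.arctan2(183,27); R=np.array([[np.cos(yaw),np.sin(yaw)],[-np.sin(yaw),np.cos(yaw)]])
s=(q[:,:2]-[498.5,-151.5])@R.T; print('white in stand',len(s),np.median(s,0),np.median(q[:,2]))
o=telemetry.get_obs(); print(o['t'],o['ee_pos'],o['ft_force'])
E
```

```text
pad [ 501.2 -151.6  117.5]
weight [627.7 135.3 148.4]
gauge [ 706.4 -128.7   25.7]
hous [413.6  43.7  86.7]
mal1 [ 493.8 -369.5   26.8]
head [ 491.4 -408.9   29.4]
white in stand 472 [ 46.22290283 -88.41767858] 41.47064665791892
9.4 [ 418.46523128 -345.70005952  267.25118212] [-0.83342527  0.82392391  0.01129414]
```

View pics/end.png

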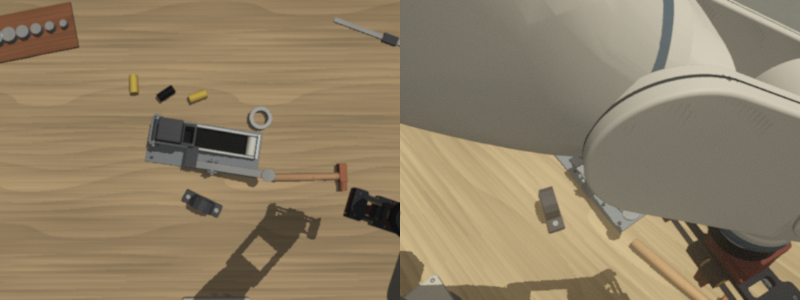

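The roller is at the stop, at (250,145) in the left view. The flap is shut, the lever is up and the bystanders have not moved.

```bash
python3 -c "
from h import *
print(ticket.close_job())"
```

```text
the job is handed in; nothing more can be done
None
```

The job is done and handed in at about 9.4 s of the 43 s; handing in gives no verdict. I pressed the lever pad down with shut fingers and held it for about 1.4 s after the down-stroke, until the picture showed the white roller at the end stop. I then eased the lever up at about 30 mm/s, keeping contact until it was fully up, and moved the arm clear.

**Last checks:**
- **Lever and flap:** the pad is back at 117.5 mm (117 mm at rest). The flap weight's top reads 148.4 mm against 147.1 mm before, which is within camera noise, so the flap is shut.
- **Bystanders:** the housing, gauge and mallet read within about 2 mm of where they started.
- **Forces:** wrist force showed about 3 to 6 N upward at the readings taken during the press, and about zero after letting go.
- **Roller position:** the picture shows it against the stop, but my number for it is weak. The bright patch measured x = 46 mm, y = -88 mm, which mixes in the bright top of the stop. I did not separate the two.

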